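# Snap the sealing cap onto the glaze canister and hold it down

## Robot

A 6-joint arm with a two-finger parallel gripper is mounted at the origin on the work surface. World frame = base frame: x ahead of the robot, y to its left, z up, the work surface at z = 0. Lengths are in m, angles in rad, forces in N, time in s.
With the tool pointing down it reaches from about 0.275 to 0.875 m from the base axis. Payload 12.5 kg.
Tool frame: the origin (TCP) lies on the centre line of the jaws, within the pads' length; the fingertips stand r.finger_overhang ahead of it and the grasp point (between the pads) lies 3 mm ahead of it (r.finger_overhang is the distance from the TCP to the fingertips, in m); z points along the fingers, y is the direction in which the jaws open and shut (so a half turn about z gives the same grasp; the last joint's range is limited). The gripper opens to 85 mm and grips with 20 to 120 N. Pads are 22 mm wide; open, the fingers measure 114 mm over their backs; the gripper's body (76 mm by 85 mm) begins 54 mm behind the grasp point. The pads swing forward as they close: fully open they stand 13 mm farther back than shut.
Start: joints at [-1.272, 0.351, 1.652, -0, 1.139, -0.085], TCP at [0.206, -0.51, 0.253] pointing down, gripper open.
Joint ranges: [-2.75, 2.75], [-0.79, 2.1], [0.01, 2.65], [-1.57, 4.71], [0.07, 3.14], [-2.87, 2.87]. Speed limits (rad/s): [2.22, 2.22, 2.79, 3.14, 3.14, 3.14].

## Interface

Orientations are given as a unit quaternion [x, y, z, w].
In Python, from cell import r, optics gives the robot as it stands. The module is installed in compiled form; this text tells all that it offers. Calls block until the motion is done:
- r.move_to(position, orientation): joint-space move of the TCP to a pose.
- r.move_linear(position, rot=None, vel=0.15): straight line of the TCP; rot=None keeps the orientation; vel is the mean speed in m/s.
- r.set_joints(angles): joint-space move.
- r.set_gripper(opening, squeeze=None): opening from 0.0 (shut) to 1.0 (fully open); squeeze is the grip in N (None keeps the last); returns when the fingers have stopped.
- r.sleep(seconds).
- r.inverse_kinematics(position, orientation): joint angles nearest the present ones, or None.
- optics.get_image(name): name is "scene" or "top" or "wrist"; returns a dict with "pixels" (384x512x3 uint8, red, green, blue), "depth" (384x512 float32, m along the optical axis (not along the pixel's ray), 0 where there is no reading), "fx", "fy", "cx", "cy" (pixels), "D" ([k1, k2, p1, p2, k3] as OpenCV has them; the pictures are not rectified), "camera_from_world" (4x4, takes a point from world to camera coordinates); the wrist camera has in their place "mount" (4x4, takes a point from camera to tool coordinates, whose origin is the TCP and whose axes are the flange's). Camera axes: x right, y down, z forward; pixel columns grow to the right and rows downward; lengths in m; the calibration is good to about 2 mm. A picture is of the moment at which its call begins: read the wrist's pose just before it.
A pose or a line that the arm cannot do raises r.PlanningError and nothing moves.
- r.hand_in(): hands the job in, once; it reports no verdict.
Readings, each from a call of its own:
- r.current_t(): time.
- r.current_q(): joint angles.
- r.current_qvel(): joint speeds.
- r.current_effort(): joint torques, N m.
- r.current_tool_pos(): TCP position.
- r.current_ee_rot(): TCP orientation.
- r.current_contact_force(): force on the tool from outside, world axes, zero at the start.
- r.current_torque(): the same for the moment, N m.
- r.current_opening(): opening from 0.0 (shut) to 1.0 (fully open).
Only numpy, scipy, OpenCV 4.12 (cv2) and the standard library are available. Lean on these libraries where they do the work, as an engineer would, in place of code of your own. Each camera call takes 0.05 s, during which the arm holds its last target.

## Task

Close the white glaze canister: pick up the loose blue cap, set it squarely on the canister's steel neck and push it straight down past the click, then keep pushing until the cap has squeezed the orange sealing ring right down. Finish while still pressing the cap down like that, because the ring pushes back as soon as you let up; do not let go. Leave the jar, the icing nozzle and the brush standing or lying where they are.

Things in the scene. Friction and masses are not known exactly. Their poses are not given: they have to be found in the camera images.
- cap_center (a point): Loose blue cap, ~120 g, round, mouth down on the bench. Point on its axis 30.5 mm above its lower rim; z = its axis, up. Skirt 58 mm wide, 31 mm high, flat top; on it a grip knob 28 mm wide, 30 mm high (61 mm in all). Mouth 35 mm wide through a 3 mm lip at the rim; hollow above it 42 mm wide, to 27 mm from the rim. Grip the knob, fingertips just above the skirt's flat top; they may push on it.
- canister: White round canister, fixed to the bench, upright. Origin at the centre of its base on the bench. 140 mm wide (172 mm at the dark foot ring), shoulder from 98 mm up, then a steel collar 81 mm wide to 129 mm, orange ring to 135 mm, and in the middle a round steel neck to 155.5 mm.
- neck_top (a point): Top centre of the neck, 155.5 mm above the bench. Neck 31 mm wide, its uppermost 8 mm tapered to 21 mm. Four brass spring balls stand out 4 mm from its sides, centred 14 mm below this point. The cap's lip meets them when its lower rim is about 10 mm below this point; to push it past takes about 10 to 14 N, then it snaps: the force drops to nothing or tugs the cap down a few N.
- seat (a point): Centre of the upper face of the slack orange sealing ring (62 mm wide) round the foot of the neck, 20.5 mm below the neck's top, 135 mm above the bench; this point stays when the ring sinks. After the snap the cap's lower rim lands on the ring.
- seal (a joint): How far the orange ring is squeezed down, m: 0 slack, 0.005 fully down (stop). It is a spring of 3 N per mm: 15 N at the stop. If the snapped-on cap is no longer pressed, the ring lifts it and the joint springs back below 0.002.
- jar: Bystander: amber glass jar with a red lid, 60 mm in diameter, 85 mm high; origin at the centre of its base, z up.
- nozzle: Bystander: steel icing nozzle, a cone 34 mm wide and 50 mm high standing point up; origin at the centre of its base, z up.
- brush: Bystander: pastry brush 200 mm long lying on the bench along its own x; origin near its middle, on its underside.

How it is judged:
On the way, in this order (a step that is already met when the one before it is completed fails the run):
1. the cap is upright over the neck, centred within 6 mm, its lip on or just above the catches (horizontal distance between cap_center and neck_top below 0.006 m and z of cap_center in the frame of seat between 0.038 and 0.062 m and angle between cap_center's own z axis and vertical below 0.2 rad).
2. the cap has snapped past the catches and squeezed the ring by more than 3 mm (horizontal distance between cap_center and neck_top below 0.004 m and z of cap_center in the frame of seat below 0.0285 m and value of joint seal above 0.003 m), for 0.2 s.
At the end, for the whole second after the job is handed in: The cap is on the neck, snapped past the catches, upright within 0.08 rad and centred within 4 mm, its centre less than 28.5 mm above the seat point, and the robot is still pressing it (more than 3 N between robot and cap) so that the ring stays squeezed by more than 3 mm of its 5 mm (all of step 2 and angle between cap_center's own z axis and vertical below 0.08 rad and contact force between any of the fingers, the arm and cap above 3 N); the arm keeps its last pose, push and grip.
It fails at once if the jar is pushed more than 3 cm or tipped (distance of jar from where it was at the start of the episode above 0.03 m or angle between jar's own z axis and vertical above 0.5 rad).
It fails at once if the nozzle is pushed more than 3 cm or tipped (distance of nozzle from where it was at the start of the episode above 0.03 m or angle between nozzle's own z axis and vertical above 0.5 rad).
It fails at once if the brush is pushed more than 3 cm (distance of brush from where it was at the start of the episode above 0.03 m).
It also fails if it takes over 54 s, if anything falls off the work surface, if the arm or the gripper's body presses on something with over 40 N, if the wrist force passes 120 N, or if a joint passes its speed limit or range.

## Working session

There is one attempt and no reset: what is moved stays moved. The work goes in short steps, each a Python script; the robot and the scene stay as the last script left them, time stands still between calls to the robot, and variables do not carry over. Pictures are saved under pics/ and viewed, and the job is handed in when it is done.

```bash
mkdir -p pics; python3 - <<'E'
from cell import r, optics
import cv2, numpy as np
for n in ["scene","top","wrist"]:
    p=r.current_tool_pos();q=r.current_ee_rot()
    d=optics.get_image(n)
    cv2.imwrite(f"pics/a_{n}.png",d["pixels"][:,:,::-1])
    np.savez(f"a_{n}.npz",tp=p,tq=q,**d)
    print(n,d["fx"],d["fy"],d["cx"],d["cy"],d["D"])
print(p,q,r.finger_overhang,r.current_t(),r.current_contact_force(),r.current_opening())
E
```

```text
scene 448.6075574120853 448.6075574120853 252.04798000078088 188.4838577987212 [-0.15424926  0.          0.          0.          0.        ]
top 426.18234972747285 426.18234972747285 255.76120112747898 195.29974629334725 [-0.09251247  0.          0.          0.          0.        ]
wrist 266.4119299675637 266.4119299675637 253.65029621448713 187.01123418520245 [-0.04088926  0.          0.          0.          0.        ]
[ 0.20590775 -0.50972386  0.25280222] [ 9.81643339e-01  1.90725120e-01 -4.66898373e-05 -5.30398596e-04] 0.022 0.15 [-0.67109843 -0.49465177  0.80625726] 1.0006819407977956
```

View pics/a_scene.png

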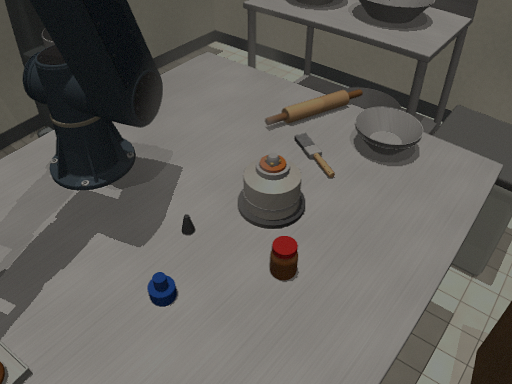

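View pics/a_top.png

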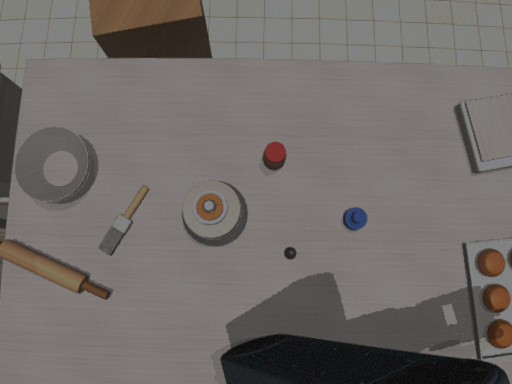

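View pics/a_wrist.png

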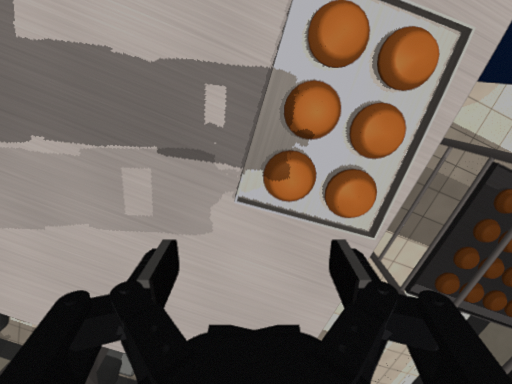

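The scene view shows the cap at (162,290), the neck at (273,160), the jar at (284,258), the nozzle at (188,225) and the brush at (315,155). The top view has the cap at (355,218) and the neck at (209,206). Next I'll convert these to positions with the depth data.

```bash
cat > h.py <<'E'
import numpy as np, cv2
from scipy.spatial.transform import Rotation as R
from scipy.optimize import least_squares
def cloud(d, T_wc=None):
    K=np.array([[d["fx"],0,d["cx"]],[0,d["fy"],d["cy"]],[0,0,1]],float)
    h,w=d["depth"].shape
    u,v=np.meshgrid(np.arange(w),np.arange(h))
    n=cv2.undistortPoints(np.stack([u,v],-1).reshape(-1,1,2).astype(float),K,np.array(d["D"],float)).reshape(h,w,2)
    z=d["depth"]
    pc=np.dstack([n*z[...,None],z])
    if T_wc is None: T_wc=np.linalg.inv(d["camera_from_world"])
    return pc@T_wc[:3,:3].T+T_wc[:3,3], z>0
def toolT(p,q):
    T=np.eye(4);T[:3,:3]=R.from_quat(q).as_matrix();T[:3,3]=p;return T
def circ(P,rad=None):
    f=(lambda x:np.hypot(P[:,0]-x[0],P[:,1]-x[1])-(x[2] if rad is None else rad))
    s=least_squares(f,[*P[:,:2].mean(0),0.03],loss="soft_l1",f_scale=0.001).x
    return s
E
cat > m.py <<'E'
from h import *
for n in ["scene","top"]:
    d=dict(np.load(f"a_{n}.npz")); W,ok=cloud(d); px=d["pixels"]
    hsv=cv2.cvtColor(px,cv2.COLOR_RGB2HSV)
    H,S,V=[hsv[...,i].astype(int) for i in range(3)]
    Z=W[...,2]
    tab=ok&(abs(Z)<0.02)&(S<40)
    print(n,"table z median",np.median(Z[tab]))
    box=(W[...,0]>0.15)&(W[...,0]<1)&(abs(W[...,1])<0.7)&ok
    blue=box&(H>100)&(H<130)&(S>140)&(Z>0.005)
    for nm,m in [("cap all",blue),("cap knobtop",blue&(Z>0.056)),("cap skirt-top",blue&(Z>0.026)&(Z<0.036)),("cap hi",blue&(Z>0.04))]:
        P=W[m]; 
        if len(P)<3: print(nm,len(P));continue
        print(nm,len(P),P.min(0).round(4),P.max(0).round(4),((P.min(0)+P.max(0))/2).round(4),np.median(P,0).round(4))
    side=blue&(Z<0.028)&(Z>0.005); print(" side fit",circ(W[side],0.029),side.sum())
    red=box&((H<6)|(H>174))&(S>180)&(Z>0.06)&(Z<0.11); P=W[red]; print("jar",len(P),((P.min(0)+P.max(0))/2).round(4),np.median(P[:,2]))
    can=box&(Z>0.09)&(Z<0.2); lab=can
    for lo,hi in [(0.02,0.09),(0.115,0.131),(0.131,0.139),(0.151,0.16)]:
        m=box&(Z>lo)&(Z<hi)&(W[...,0]>.35)&(np.hypot(W[...,0]-.55,W[...,1])<.5)
        nlab,L,st,c=cv2.connectedComponentsWithStats(m.astype(np.uint8))
        for i in range(1,nlab):
            if st[i,4]<6: continue
            P=W[L==i]; print(" can",lo,hi,c[i].round(),st[i,4],((P.min(0)+P.max(0))/2).round(4),(P.max(0)-P.min(0)).round(4))
E
python3 m.py
```

```text
scene table z median -0.00019359392553713883
cap all 869 [ 0.1534 -0.2137  0.0052] [0.5279 0.0715 0.5356] [ 0.3406 -0.0711  0.2704] [ 0.504  -0.1869  0.0324]
cap knobtop 303 [ 0.1534 -0.1981  0.0562] [0.5125 0.0715 0.5356] [ 0.3329 -0.0633  0.2959] [ 0.2587 -0.059   0.3375]
cap skirt-top 328 [ 0.4694 -0.2137  0.026 ] [ 0.5278 -0.1566  0.0358] [ 0.4986 -0.1851  0.0309] [ 0.5077 -0.1938  0.0306]
cap hi 372 [ 0.1534 -0.1983  0.0401] [0.5131 0.0715 0.5356] [ 0.3332 -0.0634  0.2879] [ 0.4902 -0.1755  0.0613]
 side fit [ 0.49707843 -0.18366692  0.03      ] 174
jar 464 [0.656  0.026  0.0789] 0.08418659126859318
 can 0.02 0.09 [312. 149.] 63 [0.4729 0.4199 0.0224] [0.0386 0.0454 0.0049]
 can 0.02 0.09 [322. 160.] 7 [0.524  0.3915 0.0213] [0.0139 0.0067 0.0022]
 can 0.02 0.09 [325. 164.] 6 [0.5415 0.3799 0.022 ] [0.0166 0.0063 0.0034]
 can 0.02 0.09 [329. 170.] 9 [0.5626 0.3675 0.0219] [0.0125 0.0078 0.003 ]
 can 0.02 0.09 [271. 203.] 1173 [0.5178 0.1609 0.055 ] [0.1185 0.1053 0.0699]
 can 0.02 0.09 [187. 222.] 111 [ 0.4111 -0.0189  0.0356] [0.0203 0.024  0.0309]
 can 0.02 0.09 [283. 255.] 94
[... 756 characters left out ...]
.0271] [ 0.5225 -0.1581  0.0338] [ 0.4967 -0.1829  0.0304] [ 0.494  -0.1786  0.0308]
cap hi 85 [ 0.2441 -0.1975  0.0545] [ 0.5091 -0.0034  0.7188] [ 0.3766 -0.1005  0.3867] [ 0.4958 -0.1846  0.0605]
 side fit [ 0.50545239 -0.1863283   0.03      ] 14Traceback (most recent call last):
  File "m.py", line 16, in <module>
    red=box&((H<6)|(H>174))&(S>180)&(Z>0.06)&(Z<0.11); P=W[red]; print("jar",len(P),((P.min(0)+P.max(0))/2).round(4),np.median(P[:,2]))
                                                                                      ~~~~~^^^
    return umr_minimum(a, axis, None, out, keepdims, initial, where)
ValueError: zero-size array to reduction operation minimum which has no identity
```

```bash
cat > s1.py <<'E'
from cell import r, optics
from h import *
Q=np.array(r.current_ee_rot()); Q=R.from_euler('xz',[np.pi,0]).as_quat()
print(optics.get_image("wrist")["mount"].round(4))
def look(n,p):
    r.move_to(p,Q); r.sleep(0.3)
    tp=r.current_tool_pos();tq=r.current_ee_rot()
    d=optics.get_image("wrist")
    cv2.imwrite(f"pics/b_{n}.png",d["pixels"][:,:,::-1])
    np.savez(f"b_{n}.npz",tp=tp,tq=tq,**d); print(n,tp,R.from_quat(tq).as_euler('zyx').round(4),r.current_q(),r.current_t(),r.current_contact_force())
for yaw in (0,np.pi/2,-np.pi/2):
    q=R.from_euler('ZX',[yaw,np.pi]).as_quat(); print(yaw,[r.inverse_kinematics([x,y,z],q) for x,y,z in [(.4975,-.184,.2),(.5085,.179,.3)]])
r.move_linear([.206,-.51,.33])
look("neck",[.5085,.179,.33])
look("cap",[.4975,-.184,.33-.0945])
E
python3 s1.py
```

```text
[[-1.000e-03 -9.460e-01 -3.242e-01  8.400e-02]
 [ 1.000e+00 -7.000e-04 -9.000e-04 -3.000e-04]
 [ 6.000e-04 -3.242e-01  9.460e-01 -1.204e-01]
 [ 0.000e+00  0.000e+00  0.000e+00  1.000e+00]]
0 [array([-4.42023732e-01,  3.78874891e-01,  1.75623637e+00, -4.44089210e-16,
        1.00648140e+00,  1.12877259e+00]), array([ 2.52104941e-01,  2.85897350e-01,  1.62226815e+00, -4.44089210e-16,
        1.23342716e+00,  1.82290127e+00])]
1.5707963267948966 [array([-0.44202373,  0.37887489,  1.75623637,  0.        ,  1.0064814 ,
       -0.44202373]), array([ 2.52104941e-01,  2.85897350e-01,  1.62226815e+00, -4.44089210e-16,
        1.23342716e+00,  2.52104941e-01])]
-1.5707963267948966 [array([-4.42023732e-01,  3.78874891e-01,  1.75623637e+00, -4.44089210e-16,
        1.00648140e+00,  2.69956892e+00]), None]
neck [0.50858779 0.17877474 0.32999643] [3.0000e-04 0.0000e+00 3.1416e+00] [ 2.51828228e-01  2.61930203e-01  1.58002311e+00 -9.34139117e-06
  1.29965195e+00  1.82285823e+00] 3.8667 [ 0.02888371  0.24655413 -0.35624141]
cap [ 0.49773063 -0.18353107  0.23566623] [-8.0000e-04  3.0000e-04  3.1415e+00] [-4.41288326e-01  3.35089789e-01  1.72154456e+00  2.32639477e-05
  1.08483109e+00  1.12886422e+00] 5.6167 [-0.94192049  0.82931837 -0.41651221]
```

View pics/b_neck.png

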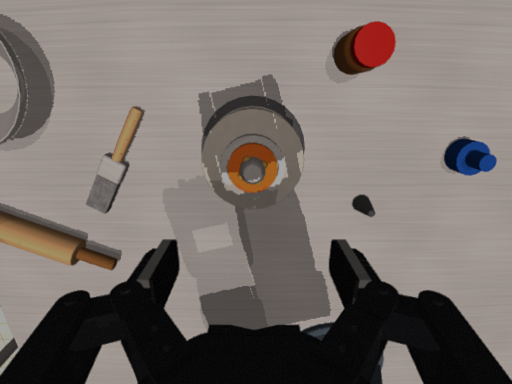

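View pics/b_cap.png

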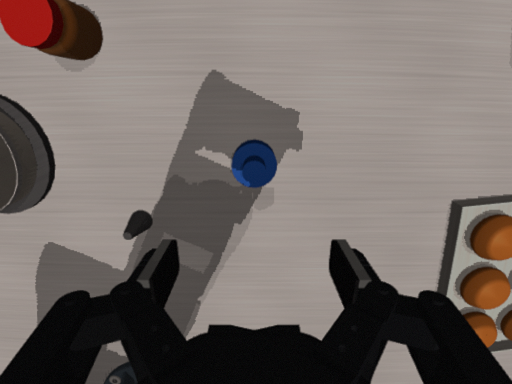

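```bash
cat > m2.py <<'E'
from h import *
def show(nm,m,W):
    n,L,st,c=cv2.connectedComponentsWithStats(m.astype(np.uint8))
    for i in range(1,n):
        if st[i,4]<40: continue
        P=W[L==i]
        (cx,cy),rr=cv2.minEnclosingCircle((P[:,:2]*1000).astype(np.float32))
        print(nm,c[i].round(),st[i,4],"mec",round(cx,1),round(cy,1),"r",round(rr,1),"bbox",((P.min(0)+P.max(0))/2*1000).round(1),((P.max(0)-P.min(0))*1000).round(1),"z",np.median(P[:,2]).round(4))
for n in ["neck","cap"]:
    d=dict(np.load(f"b_{n}.npz")); T=toolT(d["tp"],d["tq"])@d["mount"]; W,ok=cloud(d,T)
    hsv=cv2.cvtColor(d["pixels"],cv2.COLOR_RGB2HSV);H,S,V=[hsv[...,i].astype(int) for i in range(3)]
    near=ok&(np.hypot(W[...,0]-d["tp"][0],W[...,1]-d["tp"][1])<.06); Z=W[...,2]
    if n=="neck":
        show("necktop",near&(abs(Z-.1555)<.002),W); show("ring",near&(abs(Z-.135)<.002)&(S>120),W); show("collar",near&(abs(Z-.129)<.002),W)
    else:
        show("knobtop",near&(abs(Z-.061)<.003),W); show("skirt",near&(abs(Z-.031)<.002),W); show("all",near&(Z>.025)&(H>100)&(H<130)&(S>120),W)
        show("knob",near&(Z>.04)&(Z<.07),W)
for n in ["top"]:
    d=dict(np.load(f"a_{n}.npz")); W,ok=cloud(d);Z=W[...,2]
    near=ok&(np.hypot(W[...,0]-.508,W[...,1]-.179)<.06)
    show("top neck",near&(abs(Z-.1555)<.004),W); show("top ring",near&(abs(Z-.135)<.003),W); show("top collar",near&(Z>.12),W)
E
python3 m2.py
```

```text
necktop [252. 173.] 298 mec 507.9 181.6 r 11.9 bbox [508.4 181.4 155.3] [22.7 23.1  3.5] z 0.1553
ring [252. 167.] 1288 mec 507.6 181.6 r 31.0 bbox [507.8 181.5 134.9] [61.  61.3  3.9] z 0.1348
collar [252. 165.] 1145 mec 507.5 181.7 r 40.7 bbox [507.4 181.6 129. ] [81.2 80.2  4. ] z 0.129
knobtop [254. 172.] 452 mec 497.9 -182.8 r 14.1 bbox [ 497.8 -182.7   60.5] [27.8 26.6  5.1] z 0.0609
skirt [254. 163.] 1038 mec 498.0 -182.9 r 29.1 bbox [ 498.4 -182.6   31. ] [57.4 56.8  3.9] z 0.031
all [254. 165.] 1557 mec 498.6 -182.8 r 28.6 bbox [ 499.1 -183.1   44.2] [56.  55.5 37.7] z 0.0315
knob [254. 171.] 522 mec 498.1 -182.7 r 14.3 bbox [ 498.1 -182.9   52. ] [28.4 27.  22.1] z 0.0608
top neck [208. 206.] 93 mec 505.5 181.3 r 13.7 bbox [506.3 180.5 155.3] [25.1 25.4  7.5] z 0.1549
top ring [209. 207.] 359 mec 506.6 182.2 r 31.9 bbox [507.7 182.4 135. ] [61.4 62.7  5.9] z 0.1347
top collar [209. 207.] 935 mec 506.5 181.6 r 40.7 bbox [506.5 182.2 140. ] [80.7 80.2 39.5] z 0.1334
```

The wrist view puts the neck at (507.7, 181.6) and the cap at (498.0, −182.8) mm. Heights and diameters match the spec, and the top camera agrees to about 1.5 mm. Next: grasp the knob.

```bash
cat > s2.py <<'E'
from cell import r, optics
from h import *
r.set_gripper(0.6,60)
r.move_linear([.498,-.1828,.11],vel=.15)
f0=np.array(r.current_contact_force())
r.move_linear([.498,-.1828,.058],vel=.06)
print("down",r.current_tool_pos(),np.array(r.current_contact_force())-f0)
r.set_gripper(0.0,60); r.sleep(.2)
print("closed",r.current_opening(),r.current_tool_pos(),np.array(r.current_contact_force())-f0,r.current_torque(),r.current_t())
d=optics.get_image("scene");cv2.imwrite("pics/c_scene.png",cv2.resize(d["pixels"][200:340,80:260,::-1],None,fx=4,fy=4))
d=optics.get_image("wrist");cv2.imwrite("pics/c_wrist.png",d["pixels"][:,:,::-1])
E
python3 s2.py
```

```text
down [ 0.49821167 -0.18289872  0.05830464] [-1.0434826  -0.48745029 -1.25107264]
closed 0.30786615619693686 [ 0.49826895 -0.18289723  0.05852695] [-1.77457986  0.64782714  6.67611421] [0.25696618 0.20451086 0.00601556] 8.5917
```

View pics/c_scene.png

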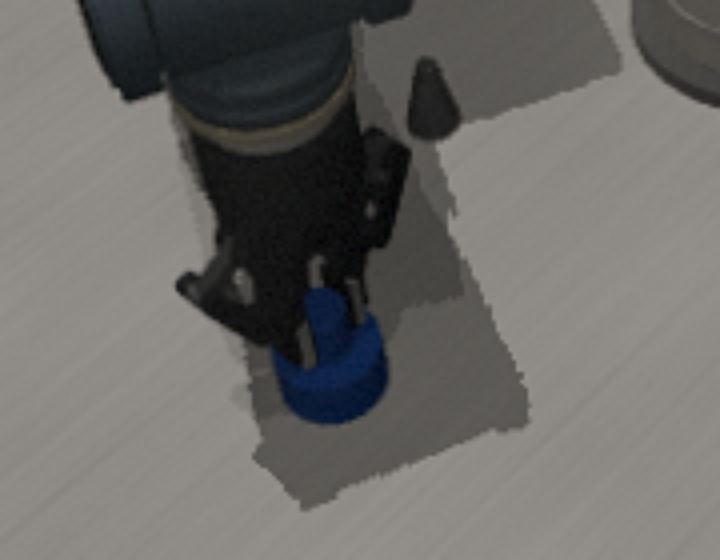

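View pics/c_wrist.png

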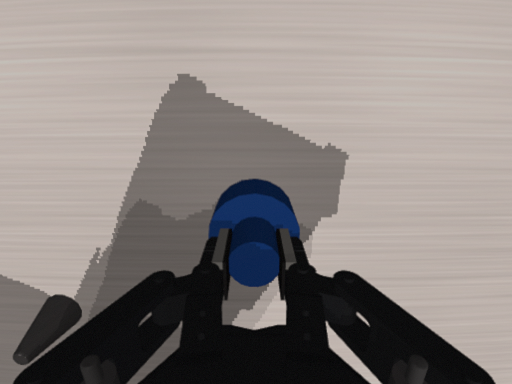

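The cap is gripped upright: the scene crop shows the fingertips at the skirt's flat top, and in the wrist view the knob sits centred between the pads at (254,255). Next I'll lift it, carry it over the neck and check again.

```bash
cat > s3.py <<'E'
from cell import r, optics
from h import *
r.set_gripper(0.0,100)
print(r.current_opening(),r.current_tool_pos(),r.current_contact_force())
r.move_linear([.4983,-.1829,.28],vel=.15)
Q=R.from_euler('xz',[np.pi,0]).as_quat()
r.move_linear([.508,.1815,.28],vel=.2)
r.move_linear([.508,.1815,.2385],vel=.1); r.sleep(.4)
print(r.current_opening(),r.current_tool_pos(),R.from_quat(r.current_ee_rot()).as_euler('zyx'),r.current_contact_force(),r.current_t())
for n in ["scene","top","wrist"]:
    tp=r.current_tool_pos();tq=r.current_ee_rot()
    d=optics.get_image(n); np.savez(f"d_{n}.npz",tp=tp,tq=tq,**d)
    im=d["pixels"][:,:,::-1]
    if n=="scene": im=cv2.resize(im[80:230,190:350],None,fx=4,fy=4)
    if n=="top": im=cv2.resize(im[130:280,130:290],None,fx=4,fy=4)
    cv2.imwrite(f"pics/d_{n}.png",im)
E
python3 s3.py
cat > m3.py <<'E'
from h import *
from m2 import show
for n in ["scene","top","wrist"]:
    d=dict(np.load(f"d_{n}.npz")); T=toolT(d["tp"],d["tq"])@d["mount"] if n=="wrist" else None; W,ok=cloud(d,T)
    hsv=cv2.cvtColor(d["pixels"],cv2.COLOR_RGB2HSV);H,S,V=[hsv[...,i].astype(int) for i in range(3)];Z=W[...,2]
    near=ok&(np.hypot(W[...,0]-.508,W[...,1]-.1815)<.06)&(H>100)&(H<130)&(S>120)
    show(n+" knobtop",near&(Z>.236)&(Z<.246),W);show(n+" skirt",near&(Z>.203)&(Z<.216),W);show(n+" side",near&(Z<.207),W);show(n+" all",near,W)
    P=W[near&(Z<.206)&(Z>.175)]
    if len(P)>30: print(n,"side fit",circ(P,.029))
    P=W[near&(Z>.236)&(Z<.246)]
    if len(P)>30:
        c=P.mean(0);u,s,v=np.linalg.svd(P-c);print("normal",v[2],"top z",c[2])
E
python3 m3.py | grep -v -e "^neck" -e "^ring"
```

```text
0.2959759235636915 [ 0.49833603 -0.18293853  0.05870139] [-0.79276248  0.84388883  8.09406906]
0.2957643200662697 [0.50805785 0.18153745 0.23874495] [-4.61941832e-05  3.87410179e-04 -3.14149268e+00] [ 0.59930959  0.27605506 -1.77705272] 13.4833
collar [252. 165.] 1145 mec 507.5 181.7 r 40.7 bbox [507.4 181.6 129. ] [81.2 80.2  4. ] z 0.129
knobtop [254. 172.] 452 mec 497.9 -182.8 r 14.1 bbox [ 497.8 -182.7   60.5] [27.8 26.6  5.1] z 0.0609
skirt [254. 163.] 1038 mec 498.0 -182.9 r 29.1 bbox [ 498.4 -182.6   31. ] [57.4 56.8  3.9] z 0.031
all [254. 165.] 1557 mec 498.6 -182.8 r 28.6 bbox [ 499.1 -183.1   44.2] [56.  55.5 37.7] z 0.0315
knob [254. 171.] 522 mec 498.1 -182.7 r 14.3 bbox [ 498.1 -182.9   52. ] [28.4 27.  22.1] z 0.0608
top neck [208. 206.] 93 mec 505.5 181.3 r 13.7 bbox [506.3 180.5 155.3] [25.1 25.4  7.5] z 0.1549
top ring [209. 207.] 359 mec 506.6 182.2 r 31.9 bbox [507.7 182.4 135. ] [61.4 62.7  5.9] z 0.1347
top collar [209. 207.] 935 mec 506.5 181.6 r 40.7 bbox [506.5 182.2 140. ] [80.7 80.2 39.5] z 0.1334
scene skirt [281. 138.] 97 mec 519.0 182.7 r 23.9 bbox [523.6 182.7 208.2] [25.2 45.7 10. ] z 0.2107
scene side [281. 147.] 80 mec 529.4 175.7 r 14.5 bbox [531.1 175.5 193.7] [10.2 28.5 26.7] z 0.1932
scene all [281. 142.] 170 mec 519.0 182.7 r 23.9 bbox [523.6 182.7 202.8] [25.2 45.7 45. ] z 0.2081
scene side fit [0.50564096 0.17977622 0.03      ]
wrist knobtop [254. 261.] 2040 mec 508.5 182.1 r 14.9 bbox [508.9 182.2 240.4] [28.2 25.5  8.7] z 0.2405
wrist skirt [254. 212.] 2573 mec 510.1 182.0 r 28.4 bbox [522.  182.  209.5] [30.5 56.5 13. ] z 0.2105
wrist side [254. 190.] 814 mec 524.7 182.0 r 23.7 bbox [530.6 182.  193.6] [13.5 47.4 26.7] z 0.1955
wrist all [254. 229.] 6073 mec 510.1 182.0 r 28.4 bbox [516.1 182.  213.6] [42.6 56.5 66.8] z 0.2116
wrist side fit [0.56198402 0.18158837 0.03      ]
normal [ 0.03903709 -0.00147289  0.99923668] top z 0.24036605758849655
```

View pics/d_scene.png

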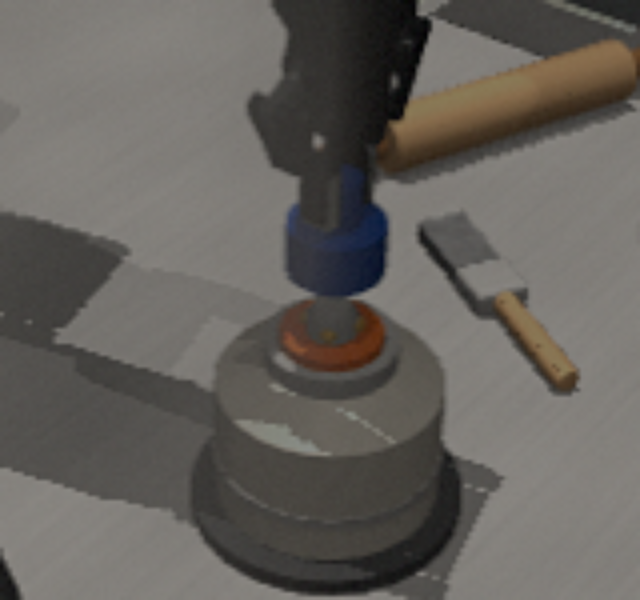

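View pics/d_wrist.png

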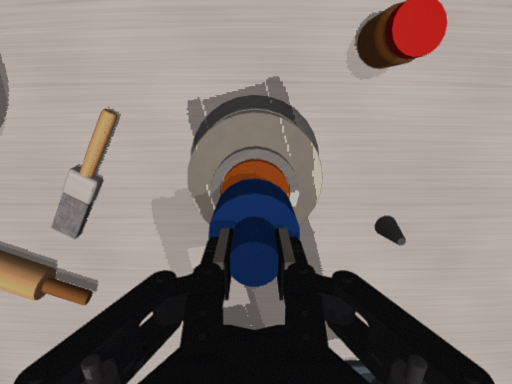

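The cap hangs upright about 24 mm above the neck, within about 0.8 mm of centre, and the bystanders haven't moved. Next I'll lower it in small steps, watching the force.

```bash
cat > s4.py <<'E'
from cell import r, optics
from h import *
x,y=.5077,.1814
f0=np.array(r.current_contact_force())
z=.2055
def rep():
    f=np.array(r.current_contact_force())-f0; p=r.current_tool_pos()
    print("cmd",round(z*1e3,1),"tcp",(np.array(p)*1e3).round(2),"F",f.round(1),"T",np.array(r.current_torque()).round(2),round(r.current_t(),2)); return f
r.move_linear([x,y,.216],vel=.05); rep()
while z>.2025:
    r.move_linear([x,y,z],vel=.03); f=rep()
    if abs(f[2])>25 or np.hypot(f[0],f[1])>12: break
    z-=.001
E
python3 s4.py
```

```text
cmd 205.5 tcp [507.75 181.41 215.93] F [0.3 0.1 0.7] T [ 0.    0.03 -0.05] 14.23
cmd 205.5 tcp [507.68 181.39 205.39] F [0.2 0.4 1. ] T [0.02 0.03 0.02] 14.73
cmd 204.5 tcp [507.7  181.42 204.53] F [-0.1  0.   0.3] T [ 0.06  0.01 -0.02] 14.98
cmd 203.5 tcp [507.85 181.38 203.7 ] F [ 0.9 -0.8  3.1] T [-0.16  0.03 -0.02] 15.23
```

```bash
cat > s5.py <<'E'
from cell import r, optics
from h import *
x,y=.5077,.1814
z=.2025
while z>.184:
    r.move_linear([x,y,z],vel=.03); r.sleep(.05)
    f=np.array(r.current_contact_force()); p=r.current_tool_pos()
    print("cmd",round(z*1e3,1),"tcp",(np.array(p)*1e3).round(2),"F",f.round(1),"T",np.array(r.current_torque()).round(2),round(r.current_opening(),3),round(r.current_t(),2))
    if f[2]>22 or np.hypot(f[0],f[1])>12: break
    z-=.001
E
python3 s5.py
```

```text
cmd 202.5 tcp [507.99 181.36 202.95] F [-1.1 -1.1  5.1] T [-0.43  0.1  -0.04] 0.3 15.53
cmd 201.5 tcp [508.21 181.41 202.3 ] F [-0.8 -1.3  8.2] T [-0.37  0.23 -0.04] 0.291 15.83
cmd 200.5 tcp [508.29 181.42 201.24] F [ 0.3 -0.6  6.9] T [-0.31 -0.03 -0.05] 0.298 16.13
cmd 199.5 tcp [507.82 181.33 199.41] F [ 0.8 -1.6  0.9] T [-0.29 -0.25  0.  ] 0.297 16.43
cmd 198.5 tcp [507.55 181.31 198.08] F [ 0.8 -1.7 -2.9] T [-0.38 -0.33 -0.08] 0.296 16.73
cmd 197.5 tcp [507.44 181.3  196.95] F [ 2.  -2.2 -5.8] T [-0.37 -0.31 -0.06] 0.291 17.03
cmd 196.5 tcp [507.49 181.35 196.2 ] F [ 1.6 -1.4 -6.8] T [-0.34 -0.35 -0.01] 0.296 17.33
cmd 195.5 tcp [507.51 181.38 195.14] F [ 2.3 -2.7 -8.5] T [-0.31 -0.34  0.03] 0.293 17.63
cmd 194.5 tcp [507.54 181.33 194.35] F [ 1.1 -2.  -6.9] T [-0.46 -0.13 -0.04] 0.291 17.93
cmd 193.5 tcp [507.78 181.58 193.67] F [ 0.3 -0.6 -4.3] T [-0.07  0.    0.03] 0.294 18.23
cmd 192.5 tcp [507.91 181.58 192.9 ] F [-0.4  0.3  2.2] T [0.13 0.13 0.04] 0.292 18.53
cmd 191.5 tcp [507.91 181.57 191.82] F [-0.4  0.5  3.6] T [ 0.24  0.21 -0.02] 0.298 18.83
cmd 190.5 tcp [507.93 181.53 190.9 ] F [-1.6  1.2  6.5] T [ 0.25  0.25 -0.07] 0.291 19.13
cmd 189.5 tcp [507.97 181.56 190.13] F [-2.1  0.7  8.5] T [0.21 0.39 0.  ] 0.293 19.43
cmd 188.5 tcp [508.01 181.55 189.34] F [-3.4 -0.1 11.1] T [0.11 0.55 0.  ] 0.297 19.73
cmd 187.5 tcp [508.07 181.56 188.67] F [-4.2  0.2 14.5] T [0.   0.74 0.02] 0.292 20.03
cmd 186.5 tcp [508.23 181.58 188.58] F [-7.2 -1.  22.9] T [-0.19  1.31 -0.03] 0.296 20.33
```

The snap came at about TCP z 200 mm, where the force fell from +8 N to negative. The ring then loaded at about 3 N/mm and hit the stop at 188.6 mm, and 188.6 − 130 matches the 58.6 mm grip offset. I'll check this with the cameras.

```bash
cat > s6.py <<'E'
from cell import r, optics
from h import *
from m2 import show
print("tilt",R.from_quat(r.current_ee_rot()).apply([0,0,1]),r.current_tool_pos(),r.current_contact_force(),r.current_t())
for n in ["scene","wrist"]:
    tp=r.current_tool_pos();tq=r.current_ee_rot()
    d=optics.get_image(n); T=toolT(tp,tq)@d["mount"] if n=="wrist" else None; W,ok=cloud(d,T)
    im=d["pixels"][:,:,::-1]
    if n=="scene": im=cv2.resize(im[80:290,150:350],None,fx=2.8,fy=2.8)
    cv2.imwrite(f"pics/e_{n}.png",im)
    hsv=cv2.cvtColor(d["pixels"],cv2.COLOR_RGB2HSV);H,S,V=[hsv[...,i].astype(int) for i in range(3)];Z=W[...,2]
    near=ok&(np.hypot(W[...,0]-.508,W[...,1]-.1815)<.06)&(H>100)&(H<130)&(S>120)
    show("E "+n+" knobtop",near&(Z>.186)&(Z<.196),W);show("E "+n+" skirt",near&(Z>.155)&(Z<.166),W)
    for nm,zc in (("knob",.191),("skirt",.161)):
        P=W[near&(abs(Z-zc)<.003)]
        if len(P)>40:
            c=P.mean(0);v=np.linalg.svd(P-c)[2];print("E",n,nm,"normal",v[2].round(3),"z",np.median(P[:,2]))
E
python3 s6.py | grep -e E -e tilt
```

```text
tilt [ 2.10505627e-03  5.58799061e-04 -9.99997628e-01] [0.5082302  0.18158258 0.18858328] [-7.20990265 -1.0481065  22.91801139] 20.3333
E scene skirt [279. 157.] 106 mec 516.8 181.2 r 25.6 bbox [524.5 181.2 160.4] [26.1 50.8 10.8] z 0.1604
E scene skirt normal [-0.006  0.014 -1.   ] z 0.16071673825992727
E wrist knobtop [254. 261.] 2055 mec 509.3 182.0 r 15.0 bbox [509.  182.2 190.9] [28.6 25.5  9.8] z 0.1906
E wrist skirt [254. 213.] 2503 mec 509.9 182.0 r 28.6 bbox [522.2 182.  160.5] [30.4 57.1 11. ] z 0.1605
E wrist knob normal [0.019 0.    1.   ] z 0.19058985110485413
E wrist skirt normal [ 0.01 -0.    1.  ] z 0.1605604923984162
```

View pics/e_scene.png

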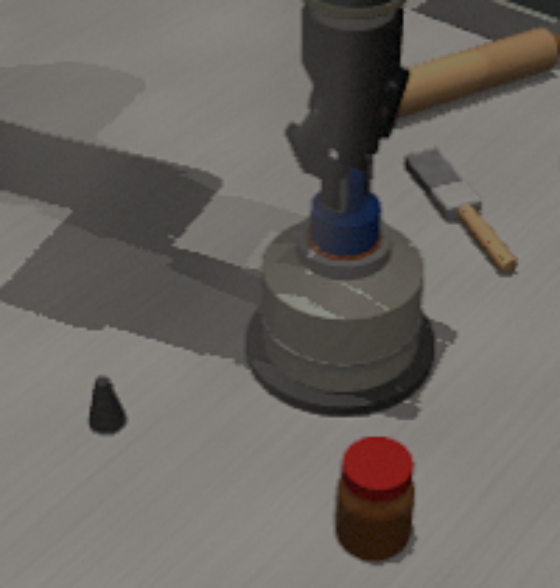

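View pics/e_wrist.png

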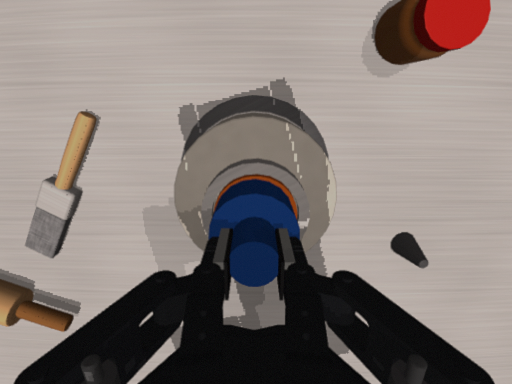

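Skirt top reads 160.5–160.7 mm, which puts the rim at about 130 mm, so the ring is at its stop. The cap is level and about 1 mm off centre. The jar, nozzle and brush are still standing or lying where they were. I'll check that the push is steady, then hand in.

```bash
python3 - <<'E'
from cell import r
for i in range(4):
    r.sleep(.3); print(r.current_tool_pos(),r.current_contact_force(),r.current_t())
f=r.current_contact_force()[2]
if 15<f<45: r.hand_in(); print("handed in",r.current_t())
E
```

```text
[0.50822479 0.18160822 0.18859632] [-6.57672728 -0.60683169 24.15190649] 20.7333
[0.50819249 0.18158706 0.18856539] [-7.71422749 -0.64370124 23.32036705] 21.0333
[0.50821683 0.18156086 0.18857377] [-6.55842722 -0.98848149 23.50113999] 21.3333
[0.50821796 0.18157278 0.18856736] [-7.40030027 -1.36832777 23.13841329] 21.6333
the job is handed in; nothing more can be done
the job is handed in; nothing more can be done
```

I gripped the cap by its knob, set it on the neck and pushed it past the click. I kept pushing until the ring reached its stop, then handed in at about 21.6 s with the gripper still holding and pressing; no verdict was reported.

**Last checks**
- **Push:** it held steady at about 23–24 N downward for the last 1.2 s.
- **Ring:** the cap's rim was at about 130 mm, which means the ring is squeezed about 5 mm. The force built up at about 3 N/mm before the stop, as expected.
- **Cap:** it was level within about 0.02 rad. It measured 0.5–1.5 mm off centre, inside the 4 mm limit.
- **Bystanders:** the jar, nozzle and brush looked unmoved in the last pictures; I did not re-measure their positions.

**What disagreed**
- **Click force:** the highest I read at the click was 8 N, below the stated 10–14 N, probably because I read the force only between 1 mm steps. After the click the pull reached about 8 N, a bit more than "a few N".
- **Sideways force:** about 7 N remained along x at the end, with the tool about 0.5 mm off its target. I left it as it was.

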